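# Reload the spring-loaded blade-case dispenser

## Robot

A 7-joint arm with a two-finger parallel gripper is mounted at the origin on the work surface. World frame = base frame: x ahead of the robot, y to its left, z up, the work surface at z = 0. Lengths are in m, angles in degrees, forces in N, time in s.
With the tool pointing down it reaches from about 0.425 to 0.875 m from the base axis. Payload 4.7 kg.
Tool frame: the origin (TCP) lies between the finger pads; the fingertips stand 22 mm ahead of it and the grasp point (between the pads) lies 3 mm ahead of it (env.tip_reach is the distance from the TCP to the fingertips, in m); z points along the fingers, y is the line along which they close (so a half turn about z gives the same grasp; the last joint's range is limited). The gripper opens to 87 mm and grips with 3 to 60 N. Pads are 19 mm wide; open, the fingers measure 117 mm over their backs; the gripper's body (75 mm by 190 mm) begins 51 mm behind the grasp point.
Start: joints at [74.204, 18.392, -4.016, 83.108, 1.295, 78.541, -3.26], TCP at [0.186, -0.623, 0.245] pointing down, gripper open.
Joint ranges: [-163.93, 163.93], [-17.29, 119.83], [-79.2, 71.16], [3.27, 140.29], [-89.18, 269.18], [5.43, 117.66], [-154.24, 154.24]. Speed limits (degrees/s): [147.25, 147.25, 180, 180, 180, 180, 180].

## Interface

Orientations are given as [roll, pitch, yaw] about the fixed x, y, z axes, in that order (R = Rz(yaw) Ry(pitch) Rx(roll)).
In Python, from cell import env gives the robot as it stands.
- The arm moves only by the shell command python3 -m creep 'ROWS' [FORCE]. ROWS is JSON, one flat list of numbers, 7 for each row, row after row: the finger opening in mm, from 0 to 87, then the shift along the tool's x, y, z in units of 30 mm (1.0 is 30 mm), then the turn, a rotation vector about the tool's x, y, z in units of 6 degrees (1.0 is 6 degrees). A call has 1 to 12 rows; each row is the pose to reach, as a shift and turn from the pose commanded when the call began, along the tool's axes at that moment; what a row does not reach only later rows make up. A row lasts 1/10 s, in which the tool goes at most 50 mm and 8.59 degrees, less where a joint would pass 70% of its speed; a pose out of reach is approached as far as the arm can. A call with a gripper value outside its range is refused whole. The fingers move at their own pace and stop on an object; FORCE is the grip in N (left out, the last holds). Time passes only in rows, so rows that repeat a pose let the fingers close. It gives the time, the measured TCP pose, the force, the opening and the grip force at its end, in the units of the state.
- env.get_obs(): the state, without advancing time (a new reading comes with each control period).
- env.read_camera(name): name is "side" or "top" or "wrist"; returns a dict with "color" (384x512x3 uint8, red, green, blue), "depth" (384x512 float32, m along the optical axis (not along the pixel's ray), 0 where there is no reading), "fovy" (degrees; the focal length in pixels is half the picture's height over the tangent of half this angle, whatever the lens; pixels are square), "cx", "cy" (the principal point, pixels), "R" (3x3) and "t" (3): a world point X has camera coordinates R X + t. Camera axes: x right, y down, z forward; pixel columns grow to the right and rows downward; lengths in m; the calibration is good to about 2 mm. The wrist camera is an equidistant fisheye: a pixel r from the principal point sees the ray r / f radians off the axis. A picture is of the moment at which its call begins.
- env.sign_off(): hands the job in; it is judged then, once.
The state is a dict: "time_s": time; "qpos": joint angles; "joint_velocities": joint speeds; "effort": joint torques, N m; "tool_pos": TCP position; "tool_rot": TCP orientation; "force": force on the tool from outside, world axes, zero at the start; "wrist_torque": the same for the moment, N m; "grip_width": finger opening in m; "grasp_force": force on a finger pad.
Only numpy, scipy, OpenCV 4.12 (cv2) and the standard library are available. Lean on these libraries where they do the work, as an engineer would, in place of code of your own. Each camera call takes 0.05 s, during which the arm holds its last target. There are 200 camera calls.

## Task

Load both spare blade cases, one after the other, flat into the spring-loaded dispenser on top of the case it already holds, pressing each down past the two catches until they snap back over it. The case that stands on edge in the rack must first be laid flat on the black rubber mat and let go, then taken again across its width. Leave the other things on the table where they are.

Things in the scene. Friction and masses are not known exactly. Their poses are not given: they have to be found in the camera images.
- case_standing: white plastic clipper-blade case, a plain block 120 x 56 x 24 mm with rounded edges, about 150 g; origin in its middle, x along the 120 mm, y along the 56 mm, z through the 24 mm thickness; alike on both faces and both ends. It starts standing on a long 120 x 24 mm edge in the rack (56 mm tall, its z axis level)
- case_lying: the same kind of white plastic clipper-blade case, a plain block 120 x 56 x 24 mm with rounded edges, about 150 g; origin in its middle, x along the 120 mm, y along the 56 mm, z through the 24 mm thickness; alike on both faces and both ends. It starts lying flat in the tray
- case_loaded: the same kind of white plastic clipper-blade case, a plain block 120 x 56 x 24 mm with rounded edges, about 150 g; origin in its middle, x along the 120 mm, y along the 56 mm, z through the 24 mm thickness; alike on both faces and both ends. It starts flat in the dispenser, under the catches
- dispenser: fixed steel dispenser, base plate 200 x 96 x 10 mm; origin in the middle of its underside, on the table; z up, x along the cases' length. Four L-shaped corner guides enclose a 124 x 60 mm upright shaft on the origin's z axis. They cover only the outer 20 mm or so of each side: the middle 85 mm of both long sides is open down to the base, so fingers holding a case across its width can go down with it
- shaft_mouth (a point): point on the shaft's axis at the very top of the guides, 149 mm above the table; the guides flare outwards by 7 mm over the top 14 mm, below that they are straight
- top_rest (a point): point on the shaft's axis, 93 mm above the table: where the middle of the topmost case rests when the spring holds the pile up against the catches' undersides (at 105 mm)
- platform (a joint): the spring platform under the pile, m: 0 with one case held under the catches, grows as it sinks; about 0.048 with three cases, hard stop at 0.060. Spring about 120 N/m; pressing a case in takes roughly 8 to 20 N in all
- catch_near (a joint): sprung catch in the middle of the shaft's -x end, m: 0 when fully out, up to 0.012 pushed back. It reaches 8 mm into the shaft: flat underside 105 mm above the table, 3 mm thick tip, then a steep ramp up and outwards ending at 122 mm. A case pressed down pushes it back; once the case's top is below 105 mm it snaps back over it
- catch_far (a joint): the same catch at the shaft's +x end, pushed back towards +x
- mat: fixed black rubber mat 180 (x) x 160 (y) x 3 mm; origin in the middle of its underside
- rack: fixed bamboo rack, foot 150 (x) x 70 (y) x 6 mm; origin in the middle of its underside. The case stands on the foot along x in a 30 mm wide slot between 36 mm tall end cheeks that cover only the outer 18 mm of the case at each end (beyond 46 mm from the middle); the middle is open
- tray: fixed shallow bamboo tray 190 (x) x 150 (y) x 14 mm, walls and floor 5 mm; origin in the middle of its underside
- brush: yellow plastic brush, 190 mm long, lying; bystander
- bowl: white porcelain bowl, 120 mm across, 50 mm tall; bystander; origin under its middle
- tin: lidded metal tin, 80 mm across, 61 mm tall; bystander; origin under its middle
- spray: amber bottle, 56 mm across, 160 mm tall; bystander; origin under its middle
- jar: small glass jar, 52 mm across, 55 mm tall; bystander; origin under its middle
- wood_comb: wooden comb, 150 x 41 x 10 mm, lying; bystander

How it is judged (in metres and radians):
On the way:
1. the case from the rack lies flat on the mat, let go (angle between the z axis of case_standing and the z axis of mat, either way round below 0.1 rad and z of case_standing in the frame of mat below 0.022 m and horizontal distance between case_standing and mat below 0.1 m and contact force between case_standing and the fingers below 0.05 N and linear speed of case_standing below 0.02 m/s), for 0.2 s.
At the end, for the whole second after the job is handed in: All three cases lie flat (within 0.06 rad) and at rest in the dispenser, each centred within 9 mm of its axis, the topmost under both catches (its middle at most 96.5 mm above the dispenser's underside), both catches back out within 2 mm, and the platform sunk by more than 44 mm (horizontal distance between each of case_standing, case_lying, case_loaded and dispenser below 0.009 m and z of case_standing in the frame of dispenser between 0.03 and 0.0965 m and angle between the z axis of each of case_standing, case_lying, case_loaded and the z axis of dispenser, either way round below 0.06 rad and linear speed of each of case_standing, case_lying, case_loaded below 0.02 m/s and z of case_lying in the frame of dispenser between 0.03 and 0.0965 m and z of case_loaded in the frame of dispenser between 0.03 and 0.0965 m and value of joint each of catch_near, catch_far below 0.002 m and value of joint platform above 0.044 m); the robot touches nothing.
It fails at once if a bystander is moved by more than 30 mm (distance of any of brush, bowl, tin, spray, jar, wood_comb from where it was at the start of the episode above 0.03 m).
It fails at once if the bowl, tin, bottle or jar is tipped (angle between any of bowl, tin, spray, jar's own z axis and vertical above 0.4 rad).
It also fails if it takes over 72 s, if anything falls off the work surface, if the arm or the gripper's body presses on something with over 40 N, if the wrist force passes 120 N, or if a joint passes its speed limit or range.

## Working session

There is one attempt and no reset: what is moved stays moved. The work goes in short steps, Python scripts to look and compute and a shell command to move; the robot and the scene stay as the last step left them, time stands still between calls to the robot, and variables do not carry over. Pictures are saved under pics/ and viewed, at most 10 in all, crops included, and the job is handed in when it is done.

```bash
ls; mkdir -p pics; cat > h.py <<'E'
import numpy as np, cv2
from cell import env
from scipy.spatial.transform import Rotation as Ro
def cam(n,save=None):
    c=env.read_camera(n)
    if save: cv2.imwrite('pics/'+save,c['color'][:,:,::-1])
    return c
def pts(c):
    h,w=c['depth'].shape; f=h/2/np.tan(np.radians(c['fovy'])/2)
    u,v=np.meshgrid(np.arange(w),np.arange(h)); d=c['depth']
    P=np.stack([(u-c['cx'])/f*d,(v-c['cy'])/f*d,d],-1)
    return (P-c['t'])@c['R']   # R^T (p-t)
def rel(target,yaw):
    """shift (units 30mm, tool axes) and turn (units 6deg) to reach TCP target, tool down with tool y-axis yaw"""
    o=env.get_obs(); R=Ro.from_euler('xyz',o['tool_rot'],degrees=True)
    s=R.inv().apply(np.array(target)-o['tool_pos'])/.03
    G=Ro.from_euler('xyz',[180,0,yaw],degrees=True)
    t=(R.inv()*G).as_rotvec(degrees=True)/6
    return s.round(2),t.round(2)
E
python3 - <<'E'
from h import *
o=env.get_obs(); print({k:np.round(v,3) for k,v in o.items()})
a=cam('top','top0.png'); b=cam('side','side0.png')
cv2.imwrite('pics/both0.png',cv2.resize(np.hstack([a['color'],b['color']])[:,:,::-1],(800,300)))
for c in(a,b): print(c['fovy'],c['cx'],c['cy'],-c['R'].T@c['t'],c['R'].round(2).tolist())
E
```

```text
pics
{'time_s': np.float64(0.0), 'qpos': array([74.204, 18.438, -4.014, 83.175,  1.295, 78.54 , -3.26 ]), 'joint_velocities': array([-0.029, -0.02 , -0.003, -0.038,  0.032,  0.009, -0.029]), 'effort': array([ 0.0000e+00, -4.9129e+01, -4.0400e-01, -3.1253e+01, -6.4000e-02,
        4.4000e-02,  0.0000e+00]), 'tool_pos': array([ 0.186, -0.622,  0.243]), 'tool_rot': array([-1.79892e+02,  6.00000e-03,  1.66050e+01]), 'force': array([-0.576, -0.196,  0.089]), 'wrist_torque': array([ 0.016,  0.008, -0.018]), 'grasp_force': np.float64(0.0), 'grip_width': np.float64(0.087)}
48.90073285184786 254.4545065011535 191.21313856526587 [0.50692147 0.00701026 1.38539423] [[0.01, -1.0, 0.01], [-1.0, -0.01, -0.08], [0.08, -0.01, -1.0]]
55.10972587034776 251.45182381969641 194.78945382212248 [0.1831482  0.51656767 0.76393105] [[-0.76, -0.65, 0.02], [-0.47, 0.54, -0.7], [0.44, -0.54, -0.71]]
```

View pics/top0.png

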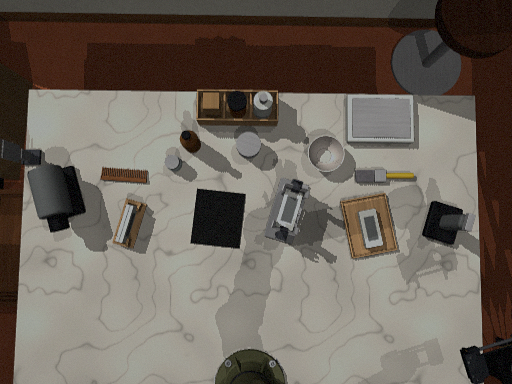

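View pics/side0.png

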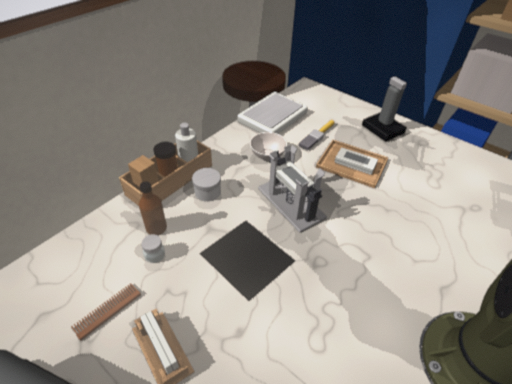

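The top view shows the rack and standing case at about (130,222), the mat at (218,218), the dispenser at (290,210) and the tray with the lying case at (370,228). The bystanders sit above them in the picture. The side view shows the same layout.

```bash
python3 - <<'E'
from h import *
c=cam('top'); P=pts(c); col=c['color'].astype(int)
def rect(name,u0,u1,v0,v1,zlo,zhi,colf=None):
    S=np.zeros(P.shape[:2],bool); S[v0:v1,u0:u1]=1
    m=S&(P[...,2]>zlo)&(P[...,2]<zhi)
    if colf is not None: m&=colf
    q=P[m]; 
    if len(q)<5: print(name,len(q)); return
    r=cv2.minAreaRect((q[:,:2]*1000).astype(np.float32)); print(name,len(q),np.round(r[0],1),np.round(r[1],1),round(r[2],1),'z',np.percentile(q[:,2],[5,50,95]).round(4))
mx=col.max(-1); mn=col.min(-1)
white=(mn>110)&(mx-mn<40)
rect('stand',105,155,190,255,.052,.075)
rect('standwhite',105,155,190,255,.045,.08,white)
rect('rackall',105,155,190,255,.003,.08)
rect('mat',185,250,180,255,-.01,.02,mx<50)
rect('tray',335,403,190,262,.005,.06)
rect('lying',350,390,205,252,.021,.045)
rect('lyingw',350,390,205,252,.021,.045,mn>60)
rect('dispTop',262,315,175,245,.130,.2)
rect('dispAll',262,315,175,245,.006,.2)
rect('base',262,315,175,245,.006,.014)
rect('loaded',262,315,175,245,.09,.115)
rect('loadedw',270,315,185,235,.08,.12,mn>90)
for n,a in dict(bowl=(305,348,130,175),tin=(232,264,130,158),spray=(178,204,128,155),jar=(163,184,146,172),brush=(352,420,163,188),comb=(98,152,165,186)).items(): rect(n,*a,.008,.2)
s=[]
for n,(u0,u1,v0,v1) in dict(rack=(100,160,190,255),disp=(255,325,170,250),tray=(335,405,190,265)).items():
    s.append(cv2.resize(c['color'][v0:v1,u0:u1],(260,300),interpolation=cv2.INTER_CUBIC))
cv2.imwrite('pics/crops.png',np.hstack(s)[:,:,::-1])
E
```

```text
stand 324 [506.4 396. ] [ 26.1 120.8] 74.3 z [0.0559 0.0616 0.0661]
standwhite 269 [506.8 397. ] [ 24.1 117.6] 74.2 z [0.0571 0.0619 0.0664]
rackall 1184 [511.3 395.3] [208.4 160. ] 1.1 z [0.0033 0.0164 0.0638]
mat 2645 [526.9 109.1] [159.3 177.7] 84.4 z [-0.0019  0.0028  0.0074]
tray 2033 [ 507.9 -384.4] [221.2 233.6] 89.8 z [0.0053 0.011  0.0318]
lying 667 [ 498.8 -383.3] [119.9  58.2] 12.2 z [0.0244 0.0292 0.0335]
lyingw 662 [ 499.1 -383.5] [119.2  58.2] 11.8 z [0.0244 0.0292 0.0335]
dispTop 199 [ 553.3 -113.8] [ 80.1 144.1] 73.8 z [0.1345 0.1442 0.151 ]
dispAll 1804 [ 548.7 -122.4] [164.  217.7] 85.9 z [0.0076 0.1039 0.1449]
base 547 [ 548.7 -122.4] [164.  217.7] 85.9 z [0.0065 0.0099 0.013 ]
loaded 922 [ 553.4 -112.3] [ 63.9 186. ] 73.5 z [0.0997 0.1051 0.1107]
loadedw 415 [ 553.1 -113.5] [ 56.1 116.4] 73.9 z [0.0997 0.1046 0.109 ]
bowl 913 [ 746.7 -248.6] [132.  145.1] 8.0 z [0.0094 0.0258 0.0514]
tin 524 [771.8   2.9] [ 78.4 109.2] 49.2 z [0.036  0.0607 0.0652]
spray 355 [766.9 193.8] [65.4 53.2] 88.0 z [0.0234 0.1077 0.1606]
jar 234 [718.2 249.9] [72.3 82.1] 88.8 z [0.0178 0.0531 0.0589]
brush 541 [ 666.1 -428.1] [199.  57.] 81.5 z [0.012  0.0182 0.0234]
comb 226 [663.9 409.1] [165.9  43. ] 85.1 z [0.0081 0.0103 0.0146]
```

View pics/crops.png

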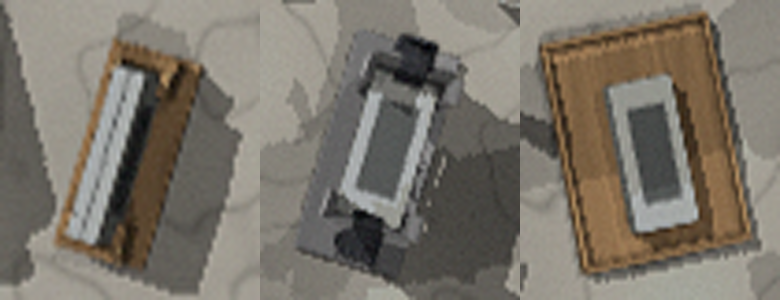

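The crops show the case long axes clearly: rack case at about -16° yaw, dispenser at -16° and tray case at +12°. I'll check the height of the device near the path and work out the first move.

```bash
python3 - <<'E'
from h import *
c=cam('top'); P=pts(c)
q=P[195:250,418:480].reshape(-1,3); q=q[q[:,2]>.02]; print(q.min(0),q.max(0))
print(rel([.499,-.383,.20],12.0))
E
```

```text
[ 0.45039914 -0.68215224  0.02006111] [0.58883237 0.00701026 1.38539423]
(array([12.29, -4.67,  1.47]), array([-0.01,  0.  ,  0.77]))
```

```bash
python3 -m creep '[75,12.29,-4.67,0,0,0,0.77, 75,12.29,-4.67,0,0,0,0.77, 75,12.29,-4.67,0,0,0,0.77, 75,12.29,-4.67,0,0,0,0.77, 75,12.29,-4.67,0,0,0,0.77, 75,12.29,-4.67,0,0,0,0.77, 75,12.29,-4.67,0,0,0,0.77, 75,12.29,-4.67,0,0,0,0.77, 75,12.29,-4.67,0.5,0,0,0.77, 75,12.29,-4.67,1.47,0,0,0.77, 75,12.29,-4.67,1.47,0,0,0.77, 75,12.29,-4.67,1.47,0,0,0.77]' 50
python3 - <<'E'
from h import *
c=cam('wrist','w1.png'); print(c['fovy'],c['cx'],c['cy'],(-c['R'].T@c['t']).round(3),c['R'].round(2).tolist())
print(rel([.499,-.383,.034],12.0), env.get_obs()['tool_pos'],env.get_obs()['tool_rot'])
E
```

```text
time_s: 1.4
tool_pos: [0.4983, -0.3835, 0.2001]
tool_rot: [-179.9, 0.1, 11.9]
force: [0.8, 0.5, 0.3]
grip_width: 0.0751
grasp_force: 0.0
65.70646984690485 251.15979067046203 190.69971395588013 [ 0.574 -0.368  0.341] [[0.21, -0.98, -0.0], [-0.94, -0.2, 0.29], [-0.28, -0.06, -0.96]]
(array([ 0.01, -0.03,  5.58]), array([ 0.01, -0.  , -0.01])) [ 0.49890827 -0.38396858  0.20130783] [ 1.79962644e+02 -2.51903733e-02  1.19330383e+01]
```

View pics/w1.png

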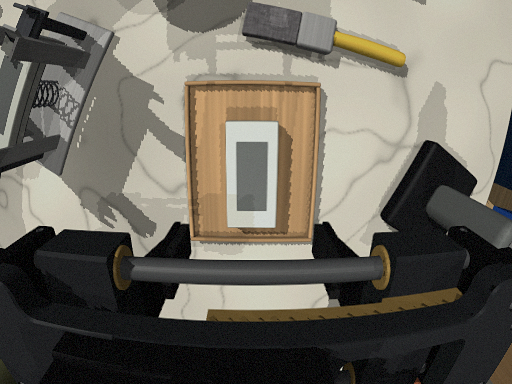

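The wrist view shows the lying case at columns 225–277 and rows 121–228, inside the tray. I'll measure it with a fisheye ray cast onto its top plane.

```bash
cat >> h.py <<'E'
def fish(c,uv,z):
    """wrist pixels -> world points on plane z"""
    f=c['color'].shape[0]/2/np.tan(np.radians(c['fovy'])/2)
    d=np.asarray(uv,float)-[c['cx'],c['cy']]; r=np.linalg.norm(d,axis=-1,keepdims=True); th=r/f
    ray=np.concatenate([np.sin(th)*d/np.maximum(r,1e-9),np.cos(th)],-1)@c['R']
    o=-c['R'].T@c['t']; s=(z-o[2])/ray[:,2:3]
    return o+s*ray
def case_rect(c,box,z,thr=130):
    u0,u1,v0,v1=box; col=c['color'][v0:v1,u0:u1].astype(int)
    m=((col.min(-1)>thr)&(col.max(-1)-col.min(-1)<25)).astype(np.uint8)
    cs,_=cv2.findContours(m,cv2.RETR_EXTERNAL,cv2.CHAIN_APPROX_NONE); k=max(cs,key=cv2.contourArea)[:,0,:]+[u0,v0]
    X=fish(c,k,z)[:,:2]*1000; (r)=cv2.minAreaRect(X.astype(np.float32))
    b=sorted([(r[1][0],r[2]),(r[1][1],r[2]+90)]); yaw=(b[1][1]+90)%180-90
    return np.round(r[0],1),np.round([b[1][0],b[0][0]],1),round(yaw,1)
E
python3 - <<'E'
from h import *
c=cam('wrist')
for t in(110,130,150):print(case_rect(c,(205,300,100,238),.029,t))
E
```

```text
(array([ 498.2, -383.6]), array([118.8,  55.5]), 11.9)
(array([ 498.1, -383.3]), array([119.,  55.]), 11.7)
(array([ 498.1, -383.3]), array([119. ,  54.6]), 11.6)
```

```bash
python3 -m creep '[75,-0.02,-0.02,1.5,0,0,0, 75,-0.02,-0.02,3,0,0,0, 75,-0.02,-0.02,4.5,0,0,0, 75,-0.02,-0.02,5.2,0,0,0, 75,-0.02,-0.02,5.58,0,0,0, 75,-0.02,-0.02,5.58,0,0,0, 75,-0.02,-0.02,5.58,0,0,0, 50,-0.02,-0.02,5.58,0,0,0, 45,-0.02,-0.02,5.58,0,0,0, 45,-0.02,-0.02,5.58,0,0,0, 45,-0.02,-0.02,5.58,0,0,0, 45,-0.02,-0.02,5.58,0,0,0]' 50
python3 -c "
from h import *
o=env.get_obs();print(o['tool_pos'],o['tool_rot'],o['force'],o['grip_width'],o['grasp_force'])"
```

```text
time_s: 2.7
tool_pos: [0.4987, -0.3833, 0.034]
tool_rot: [179.9, -0.0, 12.0]
force: [-0.4, 0.8, 4.0]
grip_width: 0.0552
grasp_force: 50.0
[ 0.49874805 -0.38327692  0.0340005 ] [ 1.79927375e+02 -4.27879543e-02  1.19802984e+01] [-0.43264181  0.8227399   4.019984  ] 0.055214966656293024 49.99297320842743
```

```bash
python3 -m creep '[45,0,0,-0.5,0,0,0, 45,0,0,-2,0,0,0, 45,0,0,-3.5,0,0,0, 45,0,0,-5,0,0,0, 45,0,0,-6.5,0,0,0, 45,0,0,-7.2,0,0,0, 45,0,0,-7.2,0,0,0]'
python3 -c "
from h import *
print(rel([.5535,-.113,.25],-16.2))"
```

```text
time_s: 3.4
tool_pos: [0.4999, -0.3836, 0.2541]
tool_rot: [179.7, -0.3, 12.0]
force: [0.4, -0.3, -0.9]
grip_width: 0.0555
grasp_force: 50.0
(array([ 3.62, -8.45,  0.1 ]), array([ 0.04, -0.06,  4.7 ]))
```

```bash
python3 -m creep '[45,0.5,-1.1,0,0,0,0.6, 45,1.1,-2.6,0,0,0,1.4, 45,1.7,-4,0,0,0,2.3, 45,2.4,-5.6,0,0,0,3.2, 45,3,-7,0,0,0,4, 45,3.4,-8,0,0,0,4.4, 45,3.62,-8.45,0,0,0,4.7, 45,3.62,-8.45,0,0,0,4.7, 45,3.62,-8.45,0,0,0,4.7, 45,3.62,-8.45,0,0,0,4.7]'
python3 - <<'E'
from h import *
c=cam('wrist','w2.png'); t=cam('top')
o=env.get_obs();print(o['tool_pos'],o['tool_rot'],o['force'])
P=pts(t); np.save('t2.npy',P)
a=cv2.resize(t['color'][150:260,240:340],(400,440),interpolation=cv2.INTER_CUBIC)
im=np.zeros((440,800,3),np.uint8); im[:,:400]=a; im[:300,400:]=cv2.resize(c['color'],(400,300)); cv2.imwrite('pics/v2.png',im[:,:,::-1])
E
```

```text
time_s: 4.4
tool_pos: [0.5511, -0.1144, 0.2481]
tool_rot: [179.9, 0.1, -16.3]
force: [-0.1, 1.0, -2.3]
grip_width: 0.0556
grasp_force: 50.0
[ 0.55137234 -0.11426467  0.24857829] [ 1.79969313e+02  4.31067452e-02 -1.63714528e+01] [ 0.36435941 -0.14298076 -1.92327897]
```

View pics/w2.png

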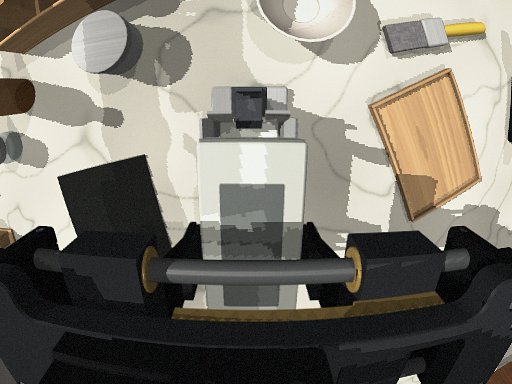

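The wrist view shows the held case's far edge at row 140, columns 198–305. Beyond it are the dispenser's far end with its catch at about (250,105) and the base edge at row 88, columns 212–288. I'll zoom in for exact corners.

```bash
python3 - <<'E'
import cv2
a=cv2.imread('pics/w2.png')[75:165,185:320]
cv2.imwrite('pics/w2z.png',cv2.resize(a,None,fx=5.9,fy=5.9,interpolation=cv2.INTER_CUBIC))
E
```

```text
(no output)
```

View pics/w2z.png

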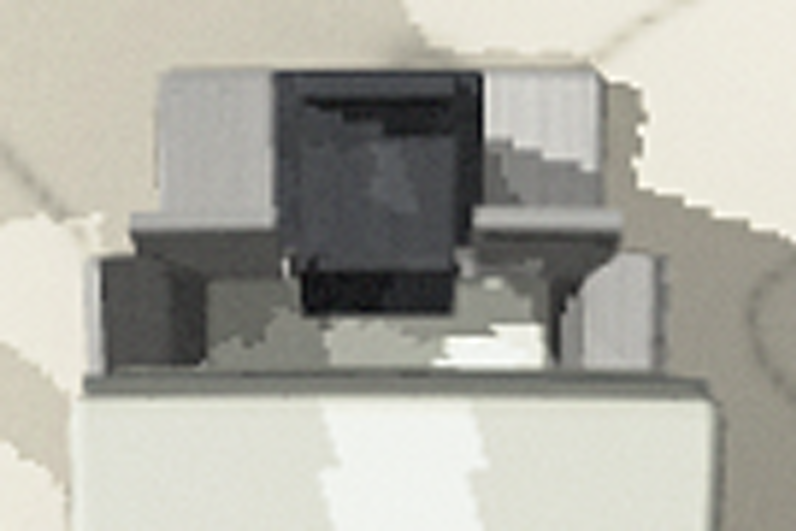

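```bash
python3 - <<'E'
from h import *
c=cam('wrist')
o=env.get_obs(); R=Ro.from_euler('xyz',o['tool_rot'],degrees=True)
def f(n,pp,z):
    uv=[(185+(x+.5)/5.9-.5,75+(y+.5)/5.9-.5) for x,y in pp]
    X=fish(c,uv,z); L=R.inv().apply(X-o['tool_pos'])*1000
    d=X[1]-X[0]; print(n,'world',(X*1000).round(1)[:,:2].tolist(),'tool',L.round(1)[:,:2].tolist(),'mid',L.mean(0).round(1),'ang(y-edge)',round(np.degrees(np.arctan2(d[1],d[0]))+90,1))
f('base',[(161,68),(602,68)],.010)
f('sideinner',[(105,258),(655,258)],.149)
f('sideouter',[(86,258),(665,258)],.149)
f('farplate outer top',[(133,208),(622,208)],.149)
f('catch tip',[(302,314),(455,314)],.105)
f('case top far',[(78,394),(719,394)],.2436)
f('case bottom-ish far',[(84,374),(712,374)],.2330)
E
```

```text
base world [[662.2, -96.3], [635.5, -186.6]] tool [[101.4, -48.1], [101.2, 46.0]] mid [101.3  -1.  238.6] ang(y-edge) -16.5
sideinner world [[626.2, -96.1], [604.9, -168.3]] tool [[66.8, -38.2], [66.6, 37.2]] mid [66.7 -0.5 99.7] ang(y-edge) -16.5
sideouter world [[627.1, -93.6], [604.5, -169.7]] tool [[66.8, -40.8], [66.6, 38.6]] mid [66.7 -1.1 99.7] ang(y-edge) -16.5
farplate outer top world [[631.6, -101.9], [612.7, -165.8]] tool [[73.6, -34.1], [73.4, 32.5]] mid [73.5 -0.8 99.7] ang(y-edge) -16.5
catch tip world [[608.0, -116.6], [600.9, -140.3]] tool [[55.0, -13.4], [55.0, 11.3]] mid [ 55.   -1.  143.7] ang(y-edge) -16.5
case top far world [[615.9, -106.4], [600.6, -158.3]] tool [[59.7, -25.3], [59.6, 28.8]] mid [59.6  1.7  5.1] ang(y-edge) -16.4
case bottom-ish far world [[616.7, -105.3], [600.7, -159.7]] tool [[60.2, -26.6], [60.1, 30.1]] mid [60.1  1.7 15.7] ang(y-edge) -16.4
```

Both cameras agree on the dispenser axis, about (553.1, -112.9) at yaw -16.4. I'll centre over it and come down to just above the mouth.

```bash
python3 -m creep '[45,0.04,-0.06,1,0,0,0, 45,0.04,-0.06,2.0,0,0,0, 45,0.04,-0.06,2.0,0,0,0, 45,0.04,-0.06,2.0,0,0,0, 45,0.04,-0.06,2.0,0,0,0, 45,0.04,-0.06,2.0,0,0,0]' 60
python3 -c "
from h import *
o=env.get_obs();print(o['tool_pos'],o['tool_rot'],o['force'],rel([.5531,-.1129,.150],-16.5))"
```

```text
time_s: 5.15
tool_pos: [0.5546, -0.1112, 0.1909]
tool_rot: [-180.0, -0.2, -16.2]
force: [0.9, -0.1, -0.6]
grip_width: 0.0553
grasp_force: 60.0
[ 0.55462935 -0.11119745  0.19092253] [-1.79999735e+02 -1.78286295e-01 -1.62257139e+01] [ 0.94537754 -0.13742089 -0.63921373] (array([-0.04,  0.07,  1.36]), array([-0.  , -0.03,  0.05]))
```

```bash
python3 -m creep '[45,-0.02,0.04,0,0,0,0.05, 45,-0.02,0.04,0,0,0,0.05, 45,-0.02,0.04,0,0,0,0.05]' 60
python3 - <<'E'
from h import *
c=cam('wrist')
for i in range(3):
    o=env.get_obs();print(o['tool_pos'],o['tool_rot']); cam('wrist')
a=c['color'][60:150,185:320]
cv2.imwrite('pics/w3z.png',cv2.resize(a,None,fx=5.9,fy=5.9,interpolation=cv2.INTER_CUBIC)[:,:,::-1])
E
```

```text
time_s: 5.45
tool_pos: [0.5527, -0.112, 0.1894]
tool_rot: [180.0, -0.0, -16.5]
force: [0.5, 0.0, -2.4]
grip_width: 0.0553
grasp_force: 60.0
[ 0.55270291 -0.11193932  0.18926902] [ 1.79992698e+02 -2.16063315e-02 -1.65164616e+01]
[ 0.55265559 -0.11188402  0.18914327] [ 1.79993637e+02 -8.70190072e-03 -1.65107484e+01]
[ 0.55261963 -0.11188973  0.18909489] [ 1.79994252e+02 -1.29584855e-03 -1.65150029e+01]
```

View pics/w3z.png

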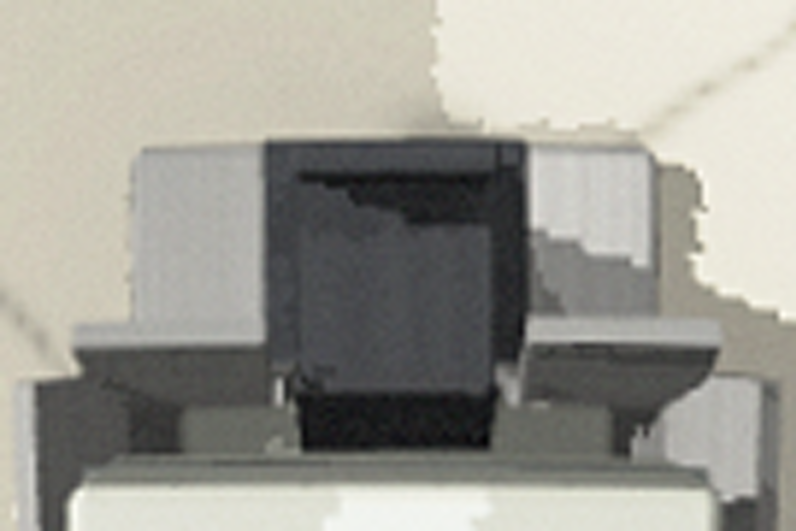

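```bash
python3 - <<'E'
from h import *
c=cam('wrist')
o=env.get_obs(); R=Ro.from_euler('xyz',o['tool_rot'],degrees=True)
def f(n,pp,z):
    uv=[(185+(x+.5)/5.9-.5,60+(y+.5)/5.9-.5) for x,y in pp]
    L=R.inv().apply(fish(c,uv,z)-o['tool_pos'])*1000; print(n,'mid',L.mean(0).round(1),'w',(L[1]-L[0]).round(1)[:2])
zt=o['tool_pos'][2]-.017
f('base',[(132,145),(658,143)],.010)
f('sideinner',[(37,383),(765,383)],.149)
f('far plate outer',[(73,320),(722,319)],.149)
f('far plate inner',[(73,345),(722,343)],.149)
f('case top',[(72,488),(716,488)],zt+.012)
f('case bottom',[(85,472),(712,472)],zt+.002)
E
```

```text
base mid [100.3   1.3 179. ] w [ 0.3 94.8]
sideinner mid [65.9  1.8 40. ] w [-0.  75.8]
far plate outer mid [72.5  1.4 40. ] w [ 0.1 67. ]
far plate inner mid [69.9  1.4 40. ] w [ 0.2 67.1]
case top mid [59.2  1.   5. ] w [-0.  54.4]
case bottom mid [59.4  1.4 15. ] w [-0.  56.5]
```

Case and shaft line up within about 1 mm, so I'll descend into the guides.

```bash
python3 -m creep '[45,0.03,0.01,0.3,0,0,0, 45,0.03,0.01,0.6,0,0,0, 45,0.03,0.01,0.9,0,0,0, 45,0.03,0.01,1.2,0,0,0, 45,0.03,0.01,1.5,0,0,0, 45,0.03,0.01,1.63,0,0,0, 45,0.03,0.01,1.63,0,0,0, 45,0.03,0.01,1.63,0,0,0]' 60
```

```text
time_s: 6.5
tool_pos: [0.5539, -0.1125, 0.1402]
tool_rot: [-180.0, -0.1, -16.5]
force: [1.5, -1.2, -0.2]
grip_width: 0.0556
grasp_force: 60.0
```

```bash
python3 -m creep '[45,0,0,0.2,0,0,0, 45,0,0,0.4,0,0,0, 45,0,0,0.6,0,0,0, 45,0,0,0.8,0,0,0, 45,0,0,0.95,0,0,0, 45,0,0,1.1,0,0,0, 45,0,0,1.2,0,0,0, 45,0,0,1.2,0,0,0, 45,0,0,1.2,0,0,0]' 60
```

```text
time_s: 7.4
tool_pos: [0.5535, -0.1125, 0.1041]
tool_rot: [180.0, -0.0, -16.5]
force: [2.9, -0.6, 3.4]
grip_width: 0.056
grasp_force: 60.0
```

```bash
python3 -m creep '[75,0,0,0,0,0,0, 75,0,0,0,0,0,0, 75,0,0,0,0,0,0, 75,0,0,-1,0,0,0, 75,0,0,-2.5,0,0,0, 75,0,0,-4,0,0,0, 75,-2,0,-4,0,0,0, 75,-3,0,-4,0,0,0, 75,-3,0,-4,0,0,0, 75,-3,0,-4,0,0,0]' 60
python3 - <<'E'
from h import *
c=cam('wrist','w4.png')
a=c['color'][40:240,130:380]
cv2.imwrite('pics/w4z.png',cv2.resize(a,None,fx=2.6,fy=2.6,interpolation=cv2.INTER_CUBIC)[:,:,::-1])
t=cam('top');P=pts(t); q=P[185:235,270:312].reshape(-1,3)
d=q[:,:2]-[.5535,-.1125]; q=q[(np.hypot(d[:,0],d[:,1])<.025)]; print(np.percentile(q[:,2],[5,50,95]))
o=env.get_obs(); print(o['tool_pos'],rel([.506,.396,.22],-15.7))
E
```

```text
time_s: 8.4
tool_pos: [0.4662, -0.0869, 0.224]
tool_rot: [179.9, 0.0, -16.5]
force: [0.7, -1.1, -0.3]
grip_width: 0.0752
grasp_force: 0.0
[0.10074211 0.10532462 0.10971163]
[ 0.4675339  -0.08710943  0.22406456] (array([ -3.35, -15.8 ,   0.14]), array([-0.  , -0.  , -0.14]))
```

View pics/w4z.png

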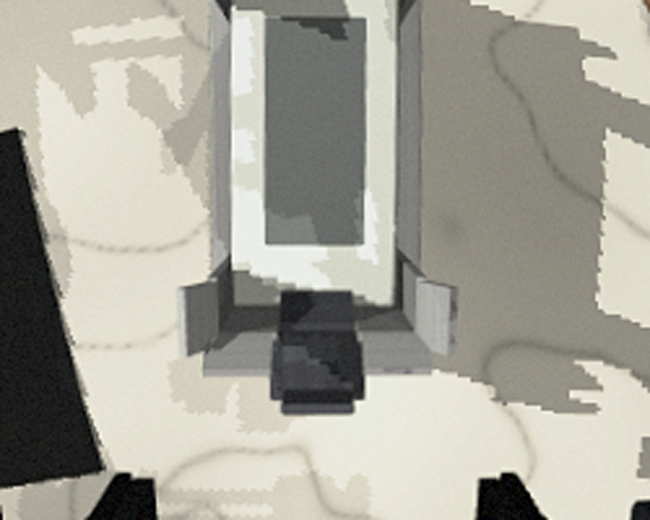

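The near catch, around (315,330) in the crop, covers the case end and the case top is at 105 mm. The first case is latched, so next is the rack.

```bash
python3 -m creep '[60,-0.3,-1.4,0.1,0,0,-0.1, 60,-0.6,-3,0.1,0,0,-0.1, 60,-1,-4.6,0.1,0,0,-0.1, 60,-1.3,-6.2,0.1,0,0,-0.1, 60,-1.6,-7.8,0.1,0,0,-0.1, 60,-2,-9.4,0.1,0,0,-0.1, 60,-2.3,-11,0.1,0,0,-0.1, 60,-2.6,-12.5,0.1,0,0,-0.1, 60,-3,-14,0.1,0,0,-0.1, 60,-3.2,-15.2,0.1,0,0,-0.1, 60,-3.35,-15.8,0.1,0,0,-0.1, 60,-3.35,-15.8,0.1,0,0,-0.1]' 30
python3 -m creep '[60,0,0,0,0,0,0, 60,0,0,0,0,0,0, 60,0,0,0,0,0,0]'
python3 - <<'E'
from h import *
c=cam('wrist','w5.png')
o=env.get_obs(); print(o['tool_pos'],o['tool_rot'])
for t in(110,130,150):print(case_rect(c,(180,340,60,238),.062,t))
E
```

```text
time_s: 9.7
tool_pos: [0.5039, 0.4009, 0.2197]
tool_rot: [-180.0, 0.2, -15.6]
force: [0.4, -0.3, -0.3]
grip_width: 0.06
grasp_force: 0.0
time_s: 10.0
tool_pos: [0.5066, 0.3942, 0.221]
tool_rot: [180.0, -0.0, -16.1]
force: [0.2, 0.9, -0.4]
grip_width: 0.0602
grasp_force: 0.0
[0.50651107 0.39437588 0.22115686] [ 1.79978556e+02 -1.15748476e-02 -1.60762750e+01]
(array([529.1, 379.8]), array([194.7, 180.8]), -13.7)
(array([527.4, 376. ]), array([196.4, 169. ]), -12.7)
(array([527.4, 376. ]), array([196.4, 169. ]), -12.7)
```

View pics/w5.png

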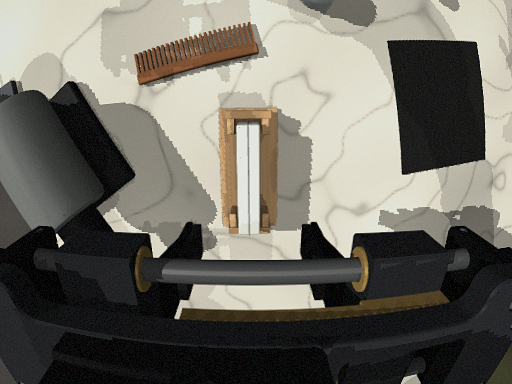

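The rack case top spans columns 236–261 and rows 120–235, between the fingers. I'll convert that.

```bash
python3 - <<'E'
from h import *
c=cam('wrist'); o=env.get_obs(); print(o['tool_pos'])
R=Ro.from_euler('xyz',o['tool_rot'],degrees=True)
X=fish(c,[(236,121),(261,121),(238,232),(262,232)],.062); print((X*1000).round(1)[:,:2], X.mean(0)*1000, (R.inv().apply(X-o['tool_pos'])*1000).round(1)[:,:2])
m=[.527,.109]; u=np.array([np.sin(np.radians(-5.6)),-np.cos(np.radians(-5.6))]); print('stand pos on mat',np.array(m)-.04*u)
E
```

```text
[0.50642896 0.39455669 0.22124619]
[[568.9 391.2]
 [561.9 367.1]
 [452.7 424.1]
 [445.3 398.6]] [507.18910418 395.2574243   62.        ] [[ 60.9 -14.1]
 [ 60.8  11. ]
 [-59.9 -13.6]
 [-59.9  13. ]]
stand pos on mat [0.53090332 0.1488091 ]
```

```bash
python3 -m creep '[60,0.01,-0.03,1.5,0,0,0, 60,0.01,-0.03,3,0,0,0, 60,0.01,-0.03,4.5,0,0,0, 60,0.01,-0.03,5.5,0,0,0, 60,0.01,-0.03,5.87,0,0,0, 60,0.01,-0.03,5.87,0,0,0, 60,0.01,-0.03,5.87,0,0,0, 15,0.01,-0.03,5.87,0,0,0, 15,0.01,-0.03,5.87,0,0,0, 15,0.01,-0.03,5.87,0,0,0, 15,0.01,-0.03,5.87,0,0,0, 15,0.01,-0.03,5.87,0,0,0]' 30
python3 -m creep '[15,0,0,0,0,0,0, 15,0,0,-1,0,0,0, 15,0,0,-2.5,0,0,0, 15,0,0,-4,0,0,0, 15,0,0,-4,0,0,0, 15,0,0,-4,0,0,0, 15,0,0,-4,0,0,0]' 30
python3 -c "
from h import *
print(env.get_obs()['tool_pos'],rel([.531,.149,.09],-5.6))"
```

```text
time_s: 11.3
tool_pos: [0.5061, 0.397, 0.0452]
tool_rot: [-180.0, -0.0, -15.9]
force: [-0.3, 0.3, 0.3]
grip_width: 0.0277
grasp_force: 0.0
time_s: 12.0
tool_pos: [0.5052, 0.3961, 0.1631]
tool_rot: [179.8, 0.1, -15.9]
force: [-0.4, -0.0, -2.1]
grip_width: 0.0238
grasp_force: 30.0
[0.50516936 0.39605731 0.16313035] (array([3.09, 7.68, 2.45]), array([ 0.02,  0.02, -1.72]))
```

```bash
python3 -m creep '[15,0.5,1,0,0,0,-0.3, 15,1,2.5,0,0,0,-0.6, 15,1.7,4,0,0,0,-1, 15,2.3,5.5,0,0,0,-1.3, 15,2.8,6.9,0.5,0,0,-1.6, 15,3.09,7.68,1.5,0,0,-1.72, 15,3.09,7.68,2.45,0,0,-1.72, 15,3.09,7.68,2.45,0,0,-1.72, 15,3.09,7.68,2.45,0,0,-1.72, 15,3.09,7.68,2.45,0,0,-1.72, 15,3.09,7.68,2.45,0,0,-1.72]' 30
python3 -c "
from h import *
print(env.get_obs()['tool_pos'],rel([.531,.149,.042],-5.6))"
```

```text
time_s: 13.1
tool_pos: [0.5329, 0.1513, 0.093]
tool_rot: [-179.9, -0.1, -5.5]
force: [-0.5, 0.2, -0.2]
grip_width: 0.0236
grasp_force: 30.0
[0.5328745  0.1512759  0.09295041] (array([-0.06,  0.08,  1.7 ]), array([-0.01, -0.02,  0.02]))
```

```bash
python3 -m creep '[15,0,0,0.8,0,0,0, 15,0,0,1.4,0,0,0, 15,0,0,1.65,0,0,0, 15,0,0,1.7,0,0,0, 15,0,0,1.7,0,0,0, 15,0,0,1.7,0,0,0]' 30
python3 -c "
from h import *
o=env.get_obs();print(o['tool_pos'],o['force'])"
```

```text
time_s: 13.7
tool_pos: [0.5326, 0.1506, 0.0417]
tool_rot: [-180.0, -0.1, -5.6]
force: [-1.1, -0.2, 4.5]
grip_width: 0.0238
grasp_force: 30.0
[0.53260866 0.15058695 0.04168165] [-1.07070893 -0.22314185  4.46564559]
```

```bash
python3 -m creep '[40,0,0,0,0,0,0, 87,0,0,0,0,0,0, 87,0,0,0,0,0,0, 87,0,0,0,0,0,0, 87,0,0,-0.88,0,0,0, 87,0,0,-0.88,0,0,0, 87,0,0.5,-0.88,0,0,0, 87,0,0.8,-0.88,0,0,0]' 30
python3 -m creep '[87,0,0.25,0,0,0,0, 87,0,0.5,0,0,0,0, 87,0,0.75,0,0,0,0, 87,0,0.95,0,0,0,0, 87,0,1.15,0,0,0,0, 87,0,1.25,0,0,0,0, 87,0,1.25,0,0,0,0, 87,0,1.25,0,0,0,0, 87,0,1.25,-1,0,0,0, 87,0,1.25,-3,0,0,0, 87,0,1.25,-5,0,0,0, 87,0,1.25,-5,0,0,0]' 30
python3 - <<'E'
from h import *
c=cam('wrist','w6.png'); o=env.get_obs(); print(o['tool_pos'],o['tool_rot'])
for t in(110,130): print(case_rect(c,(170,340,60,238),.027,t))
E
```

```text
time_s: 14.5
tool_pos: [0.529, 0.1239, 0.0661]
tool_rot: [179.9, 0.1, -5.6]
force: [-0.0, -1.2, 0.0]
grip_width: 0.0797
grasp_force: 0.0
time_s: 15.7
tool_pos: [0.5283, 0.0899, 0.2224]
tool_rot: [-179.9, -0.4, -5.5]
force: [0.6, -1.0, 0.4]
grip_width: 0.0867
grasp_force: 0.0
[0.52916024 0.09005674 0.22416443] [-179.85037469   -0.60435402   -5.54241967]
(array([552.5,  78.5]), array([217. , 203.7]), -5.4)
(array([552.5,  78.6]), array([217. , 203.5]), -5.4)
```

View pics/w6.png

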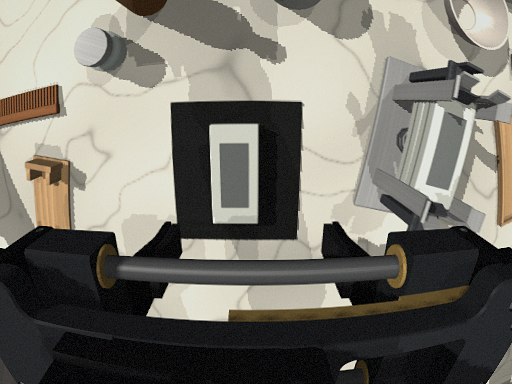

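The case lies flat on the mat, at columns 209–259 and rows 123–224. That's my tenth and last picture, so the rest is by numbers only.

```bash
python3 - <<'E'
from h import *
c=cam('wrist'); 
r=case_rect(c,(190,285,112,232),.027,120); print(r)
print(env.get_obs()['tool_pos'],rel([r[0][0]/1000,r[0][1]/1000,.031],r[2]))
t=cam('top');P=pts(t);q=P[195:240,195:245].reshape(-1,3);q=q[(q[:,2]>.018)&(q[:,2]<.05)]
print(cv2.minAreaRect((q[:,:2]*1000).astype(np.float32)),np.median(q[:,2]))
E
```

```text
(array([528.4, 110.4]), array([118.2,  54.3]), -5.3)
[0.5283506  0.0898648  0.22136354] (array([-0.11, -0.67,  6.35]), array([-0.02, -0.08, -0.04]))
((0.0, 0.0), (0.0, 0.0), 0.0) nan
  return _methods._mean(a, axis=axis, dtype=dtype,
  ret = ret.dtype.type(ret / rcount)
```

```bash
python3 -m creep '[78,-0.11,-0.67,0.5,0,0,-0.04, 78,-0.11,-0.67,2,0,0,-0.04, 78,-0.11,-0.67,3.5,0,0,-0.04, 78,-0.11,-0.67,5,0,0,-0.04, 78,-0.11,-0.67,6,0,0,-0.04, 78,-0.11,-0.67,6.3,0,0,-0.04, 78,-0.11,-0.67,6.3,0,0,-0.04, 78,-0.11,-0.67,6.3,0,0,-0.04, 50,-0.11,-0.67,6.3,0,0,-0.04, 45,-0.11,-0.67,6.3,0,0,-0.04, 45,-0.11,-0.67,6.3,0,0,-0.04, 45,-0.11,-0.67,6.3,0,0,-0.04]' 60
python3 -m creep '[45,0,0,0,0,0,0, 45,0,0,0,0,0,0, 45,0,0,0,0,0,0]' 60
```

```text
time_s: 17.05
tool_pos: [0.5248, 0.1091, 0.028]
tool_rot: [-180.0, -0.0, -5.4]
force: [-0.2, -0.1, 0.2]
grip_width: 0.0561
grasp_force: 60.0
time_s: 17.35
tool_pos: [0.5247, 0.1091, 0.028]
tool_rot: [-180.0, -0.0, -5.4]
force: [-0.5, 1.1, 0.7]
grip_width: 0.0554
grasp_force: 60.0
```

The grip is 4–5 mm too deep for the final press and about 3 mm off along x, so I'll regrip higher.

```bash
python3 -m creep '[75,0,0,0,0,0,0, 75,0,0,0,0,0,0, 75,0.12,0,-0.2,0,0,0, 75,0.12,0,-0.2,0,0,0, 75,0.12,0,-0.2,0,0,0, 75,0.12,0,-0.2,0,0,0, 45,0.12,0,-0.2,0,0,0, 45,0.12,0,-0.2,0,0,0, 45,0.12,0,-0.2,0,0,0, 45,0.12,0,-0.2,0,0,0, 45,0.12,0,-0.2,0,0,0]' 60
python3 -m creep '[45,0,0,0,0,0,0, 45,0,0,-0.5,0,0,0, 45,0,0,-2,0,0,0, 45,0,0,-3.5,0,0,0, 45,0,0,-5,0,0,0, 45,0,0,-6.5,0,0,0, 45,0,0,-7,0,0,0, 45,0,0,-7,0,0,0, 45,0,0,-7,0,0,0, 45,0,0,-7,0,0,0]' 60
python3 -c "
from h import *
print(env.get_obs()['tool_pos'],rel([.5535,-.1125,.245],-16.5))"
```

```text
time_s: 18.45
tool_pos: [0.5282, 0.1087, 0.0338]
tool_rot: [180.0, 0.0, -5.4]
force: [0.1, 0.4, 0.0]
grip_width: 0.0557
grasp_force: 60.0
time_s: 19.45
tool_pos: [0.5269, 0.1084, 0.2414]
tool_rot: [179.9, 0.2, -5.4]
force: [0.7, -1.2, -3.8]
grip_width: 0.0553
grasp_force: 60.0
[0.52691056 0.10835828 0.24140258] (array([ 1.57,  7.25, -0.12]), array([0.02, 0.04, 1.86]))
```

```bash
python3 -m creep '[45,0.2,1,0,0,0,0.3, 45,0.5,2.5,0,0,0,0.7, 45,0.8,4,0,0,0,1.1, 45,1.2,5.5,0,0,0,1.5, 45,1.4,6.6,0,0,0,1.7, 45,1.57,7.25,-0.12,0,0,1.86, 45,1.57,7.25,-0.12,0,0,1.86, 45,1.57,7.25,-0.12,0,0,1.86, 45,1.57,7.25,-0.12,0,0,1.86, 45,1.57,7.25,-0.12,0,0,1.86, 45,1.57,7.25,-0.12,0,0,1.86, 45,1.57,7.25,-0.12,0,0,1.86]' 60
python3 - <<'E'
from h import *
c=cam('wrist','w7.png'); o=env.get_obs(); print(o['tool_pos'],o['tool_rot'])
R=Ro.from_euler('xyz',o['tool_rot'],degrees=True)
g=cv2.cvtColor(c['color'],cv2.COLOR_RGB2GRAY).astype(int)
for u in (225,245,270,285): print(u,'rows80+',g[80:160,u].tolist())
for v in (150,160,170): print(v,'cols190+',g[v,190:215].tolist(),'295+',g[v,290:315].tolist())
E
```

```text
time_s: 20.65
tool_pos: [0.5549, -0.1114, 0.2476]
tool_rot: [180.0, -0.0, -16.4]
force: [0.3, -0.2, -1.3]
grip_width: 0.0555
grasp_force: 60.0
[ 0.55489589 -0.11168869  0.24762515] [ 1.79999882e+02 -5.23048540e-03 -1.64692467e+01]
225 rows80+ [201, 202, 202, 201, 202, 198, 202, 200, 193, 158, 165, 173, 171, 175, 173, 176, 173, 178, 178, 173, 173, 176, 176, 175, 170, 175, 172, 174, 173, 174, 174, 177, 172, 177, 172, 173, 178, 125, 72, 80, 78, 76, 77, 79, 76, 83, 98, 101, 98, 101, 100, 102, 102, 95, 101, 97, 93, 128, 103, 125, 125, 152, 210, 219, 223, 224, 223, 223, 223, 223, 224, 222, 222, 223, 223, 221, 223, 224, 224, 224]
245 rows80+ [200, 199, 200, 198, 197, 200, 199, 199, 180, 128, 67, 72, 76, 72, 67, 34, 50, 66, 67, 67, 65, 66, 62, 79, 72, 74, 75, 72, 76, 73, 73, 77, 72, 73, 77, 73, 76, 77, 74, 74, 75, 79, 79, 79, 46, 22, 32, 22, 34, 36, 40, 31, 153, 157, 171, 176, 170, 112, 106, 126, 128, 166, 221, 235, 240, 241, 241, 242, 242, 241, 241, 241, 243, 242, 241, 241, 242, 243, 241, 243]
270 rows80+ [232, 231, 230, 231, 233, 230, 196, 198, 183, 153, 113, 71, 76, 72, 71, 47, 39, 36, 31
[... 797 characters left out ...]
223, 224, 224, 222, 224, 223] 295+ [220, 221, 219, 221, 221, 221, 221, 221, 221, 223, 221, 222, 222, 218, 169, 124, 117, 150, 152, 144, 146, 150, 147, 145, 149]
160 cols190+ [231, 232, 233, 232, 233, 232, 223, 231, 236, 228, 225, 224, 223, 223, 223, 221, 224, 223, 223, 225, 223, 224, 224, 224, 223] 295+ [223, 221, 220, 222, 223, 221, 223, 223, 222, 220, 223, 220, 224, 197, 153, 112, 138, 151, 147, 147, 146, 148, 146, 148, 144]
170 cols190+ [231, 231, 231, 230, 231, 231, 231, 217, 230, 231, 226, 222, 223, 222, 223, 222, 222, 226, 222, 223, 224, 222, 224, 223, 224] 295+ [221, 222, 221, 221, 222, 222, 222, 221, 222, 219, 224, 223, 225, 179, 130, 104, 146, 148, 144, 144, 149, 142, 146, 145, 145]
```

```bash
python3 - <<'E'
from h import *
c=cam('wrist'); o=env.get_obs(); R=Ro.from_euler('xyz',o['tool_rot'],degrees=True)
def f(n,uv,z): print(n,(R.inv().apply(fish(c,uv,z)-o['tool_pos'])*1000).round(1)[:,:2].tolist())
zc=o['tool_pos'][2]-.019
f('base',[(225,88.7),(285,88.7)],.01)
f('plate inner',[(225,116.8),(285,116.8)],.149)
f('case top',[(225,141.2),(285,141.2)],zc+.0115)
f('case bot',[(225,136.7),(285,136.7)],zc+.002)
f('case right/left',[(303.7,160),(196.5,160)],zc+.01)
g=cv2.cvtColor(c['color'],cv2.COLOR_RGB2GRAY).astype(int)
print(g[100,200:225].tolist(),g[100,275:300].tolist(),g[130,195:215].tolist(),g[130,285:305].tolist(),g[128,230:270].tolist())
print(o['tool_pos'],rel([.5537,-.1125,.185],-16.5))
E
```

```text
base [[97.6, -32.0], [97.8, 43.2]]
plate inner [[67.6, -20.2], [67.7, 27.8]]
case top [[59.2, -12.5], [59.2, 17.7]]
case bot [[60.4, -13.3], [60.5, 18.8]]
case right/left [[49.3, 27.9], [49.4, -27.7]]
[199, 201, 201, 203, 201, 203, 202, 201, 198, 198, 198, 201, 202, 202, 184, 190, 177, 178, 176, 174, 176, 176, 175, 177, 178] [204, 203, 205, 208, 204, 199, 201, 205, 202, 200, 201, 199, 197, 196, 148, 130, 150, 153, 152, 154, 158, 235, 234, 234, 231] [232, 232, 230, 231, 232, 232, 232, 231, 226, 189, 196, 169, 71, 81, 81, 84, 79, 79, 81, 78] [137, 137, 133, 159, 175, 180, 179, 181, 181, 179, 181, 185, 182, 182, 173, 157, 146, 150, 148, 152] [107, 103, 106, 104, 105, 102, 102, 103, 105, 100, 34, 27, 27, 25, 32, 28, 26, 30, 23, 28, 30, 25, 40, 38, 39, 38, 43, 43, 44, 37, 37, 41, 38, 38, 38, 52, 123, 151, 149, 143]
[ 0.5548976  -0.11188208  0.24762694] (array([-0.03,  0.03,  2.09]), array([ 0., -0.,  0.]))
```

```bash
python3 -m creep '[45,-0.05,0.02,0.8,0,0,0, 45,-0.05,0.02,1.6,0,0,0, 45,-0.05,0.02,2,0,0,0, 45,-0.05,0.02,2,0,0,0, 45,-0.05,0.02,2,0,0,0, 45,-0.05,0.02,2,0,0,0, 45,-0.05,0.02,2,0,0,0, 45,-0.05,0.02,2,0,0,0]' 60
python3 -c "
from h import *
c=cam('wrist');o=env.get_obs();print(o['tool_pos'],o['tool_rot'],rel([.5537,-.1125,.143],-16.5))"
```

```text
time_s: 21.55
tool_pos: [0.5537, -0.1125, 0.1884]
tool_rot: [-180.0, -0.1, -16.5]
force: [0.5, 0.7, -2.1]
grip_width: 0.0554
grasp_force: 60.0
[ 0.5535953  -0.11242877  0.18818413] [-1.79999488e+02 -6.26099787e-02 -1.65148804e+01] (array([0.  , 0.  , 1.51]), array([-0.  , -0.01, -0.  ]))
```

The arm sits exactly over the pose that worked the first time, so I'll insert and press.

```bash
python3 -m creep '[45,0,0,0.3,0,0,0, 45,0,0,0.6,0,0,0, 45,0,0,0.9,0,0,0, 45,0,0,1.2,0,0,0, 45,0,0,1.5,0,0,0, 45,0,0,1.5,0,0,0, 45,0,0,1.5,0,0,0]' 60
python3 -m creep '[45,0,0,0.2,0,0,0, 45,0,0,0.4,0,0,0, 45,0,0,0.6,0,0,0, 45,0,0,0.8,0,0,0, 45,0,0,0.95,0,0,0, 45,0,0,1.1,0,0,0, 45,0,0,1.2,0,0,0, 45,0,0,1.2,0,0,0, 45,0,0,1.2,0,0,0]' 60
```

```text
time_s: 22.3
tool_pos: [0.5535, -0.1124, 0.1422]
tool_rot: [180.0, -0.0, -16.5]
force: [1.8, -0.1, -0.6]
grip_width: 0.0552
grasp_force: 60.0
time_s: 23.2
tool_pos: [0.5549, -0.1127, 0.1078]
tool_rot: [-180.0, -0.2, -16.5]
force: [2.1, -0.4, 5.4]
grip_width: 0.0558
grasp_force: 60.0
```

```bash
python3 -m creep '[45,0,0,0.07,0,0,0, 45,0,0,0.07,0,0,0]' 60
python3 -m creep '[75,0,0,0,0,0,0, 75,0,0,0,0,0,0, 75,0,0,0,0,0,0, 75,0,0,-1,0,0,0, 75,0,0,-2.5,0,0,0, 75,0,0,-4,0,0,0, 75,-2,0,-4,0,0,0, 75,-4,0,-4,0,0,0, 75,-4,0,-4,0,0,0, 75,-4,0,-4,0,0,0, 75,-4,0,-4,0,0,0, 75,-4,0,-4,0,0,0]' 60
python3 - <<'E'
from h import *
t=cam('top');P=pts(t)
a=np.radians(-16.4); d=P[...,:2]-[.5535,-.1125]; L=np.stack([d@[np.cos(a),np.sin(a)],d@[-np.sin(a),np.cos(a)]],-1)
for x0 in(-40,-15,15,40):
    m=(abs(L[...,0]*1000-x0)<12)&(abs(L[...,1])<.022)&(P[...,2]<.2); print(x0,m.sum(),np.median(P[m][:,2]).round(4))
w=cam('wrist'); print(env.get_obs()['tool_pos'])
# tip of the near catch seen along the axis: dark pixels on top plane
mm=(abs(L[...,1])<.008)&(P[...,2]<.2)
for x in range(-84,86,6):
    k=mm&(abs(L[...,0]*1000-x)<4)
    if k.any(): print(x,np.median(P[k][:,2]).round(3),int(np.median(t['color'][k].mean(-1))),end=' | ')
E
```

```text
time_s: 23.4
tool_pos: [0.5549, -0.1127, 0.1057]
tool_rot: [-180.0, -0.2, -16.5]
force: [2.2, -1.2, 5.0]
grip_width: 0.0553
grasp_force: 60.0
time_s: 24.6
tool_pos: [0.439, -0.0785, 0.2244]
tool_rot: [180.0, -0.0, -16.5]
force: [-0.6, -0.2, -0.6]
grip_width: 0.0752
grasp_force: 0.0
-40 115 0.105
-15 113 0.1051
15 115 0.1048
40 111 0.1044
[ 0.43895164 -0.07851728  0.22417013]
-84 0.107 43 | -78 0.107 44 | -72 0.108 36 | -66 0.109 35 | -60 0.118 35 | -54 0.111 37 | -48 0.105 159 | -42 0.105 159 | -36 0.105 118 | -30 0.106 77 | -24 0.106 77 | -18 0.105 78 | -12 0.105 78 | -6 0.104 78 | 0 0.106 78 | 6 0.107 77 | 12 0.105 77 | 18 0.104 77 | 24 0.106 78 | 30 0.105 78 | 36 0.104 60 | 42 0.104 91 | 48 0.104 117 | 54 0.107 87 | 60 0.118 26 | 66 0.111 48 | 72 0.108 54 | 78 0.107 58 | 84 0.109 51 |
```

The top of the pile is level at 105 mm and both catches reach in to about ±54 mm over it. I'll hand in.

```bash
python3 -c "
from cell import env
print(env.sign_off())"
```

```text
the job is handed in; nothing more can be done
None
```

Job handed in at about 25 s: the rack case was laid flat on the mat and regrasped across its width, both spare cases are in the dispenser, and by depth readings the pile is level at 105 mm under both catches; sign-off returned no verdict.

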